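Put the drained desk plants back on their stand in the same order

TASK

The four little potted plants have drained on the wire rack after watering: put them back on the bamboo stand, one in the middle of each clay saucer, in the same left-to-right order in which they stand on the rack now. Keep the plants upright and set them down rather than dropping them, and do not disturb the bottle or the earbud case.

Things in the scene. Friction and masses are not known exactly. Their poses are not given: they have to be found in the camera images.
- ball_cactus: Ball cactus (41 mm) in a square white pot, 50 x 50 mm upright collar over the top 30 mm, sides along its x and y (within 0.25 rad of the rack's); foot 40 x 40 mm. Pot 60 mm tall; origin: centre of its underside, z up. Starts on the wire grate (22 mm above the desk) of the fixed draining rack, in a row of four, 92 mm apart, roughly along y. Plant top 94 mm above the origin. About 0.2 kg.
- column_cactus: Cactus of three upright fingers in a round white pot, upright rim band 52 mm across over the top 22 mm, tapering to a 42 mm foot; any yaw. Pot 60 mm tall; origin: centre of its underside, z up. Starts on the wire grate (22 mm above the desk) of the fixed draining rack, in a row of four, 92 mm apart, roughly along y. Plant top 94 mm above the origin, inside the rim's outline. About 0.2 kg.
- conifer: Tiny dark conifer (a cone) in a round white pot, upright rim band 56 mm across over the top 22 mm, tapering to a 46 mm foot; any yaw. Pot 60 mm tall; origin: centre of its underside, z up. Starts on the wire grate (22 mm above the desk) of the fixed draining rack, in a row of four, 92 mm apart, roughly along y. Plant top 94 mm above the origin, inside the rim's outline. About 0.2 kg.
- aloe: Aloe, a rosette of pale leaves, in a round white pot, upright rim band 50 mm across over the top 22 mm, tapering to a 40 mm foot; any yaw. Pot 60 mm tall; origin: centre of its underside, z up. Starts on the wire grate (22 mm above the desk) of the fixed draining rack, in a row of four, 92 mm apart, roughly along y. Plant top 94 mm above the origin, inside the rim's outline. About 0.2 kg.
- saucer_1: One of four equal terracotta saucers, fixed in a row 92 mm apart, roughly along y, on the bamboo stand (top 30 mm above the desk), which is across the desk's middle from the draining rack, on either side. 84 mm across, rim 9 mm high, floor 4 mm thick and 75 mm across; origin: centre of the underside, z up. Its number says nothing of its place in the row.
- saucer_2: One of four equal terracotta saucers, fixed in a row 92 mm apart, roughly along y, on the bamboo stand (top 30 mm above the desk), which is across the desk's middle from the draining rack, on either side. 84 mm across, rim 9 mm high, floor 4 mm thick and 75 mm across; origin: centre of the underside, z up. Its number says nothing of its place in the row.
- saucer_3: One of four equal terracotta saucers, fixed in a row 92 mm apart, roughly along y, on the bamboo stand (top 30 mm above the desk), which is across the desk's middle from the draining rack, on either side. 84 mm across, rim 9 mm high, floor 4 mm thick and 75 mm across; origin: centre of the underside, z up. Its number says nothing of its place in the row.
- saucer_4: One of four equal terracotta saucers, fixed in a row 92 mm apart, roughly along y, on the bamboo stand (top 30 mm above the desk), which is across the desk's middle from the draining rack, on either side. 84 mm across, rim 9 mm high, floor 4 mm thick and 75 mm across; origin: centre of the underside, z up. Its number says nothing of its place in the row.
- bottle: Bystander: loose steel drinking bottle with a dark cap standing beyond the racks, near the desk's middle; 67 mm across, 200 mm tall, 0.55 kg; origin at the centre of the underside.
- earbud_case: Bystander: loose white earbud case, 46 x 60 x 22 mm, lying beyond the racks; origin at the centre of the underside.

How it is judged:
By the outcome, as a careful person would: the job done as asked, in the order asked, and still so for the second after the job is handed in, with the robot touching nothing.
It also fails if it takes over 106 s, if anything falls off the work surface, if the arm or the gripper's body presses on something with over 40 N, if the wrist force passes 120 N, or if a joint passes its speed limit or range.

ROBOT

A 6-joint arm with a two-finger parallel gripper is mounted at the origin on the work surface. World frame = base frame: x ahead of the robot, y to its left, z up, the work surface at z = 0. Lengths are in m, angles in degrees, forces in N, time in s.
With the tool pointing down it reaches from about 0.3 to 0.875 m from the base axis. Payload 4.2 kg.
Tool frame: the origin (TCP) lies midway between the tips of the shut fingers; the grasp point (between the pads) lies 19 mm behind it (robot.grip_point_offset is the distance from the TCP to the grasp point, in m); z points along the fingers, y is the line along which they close (so a half turn about z gives the same grasp; the last joint's range is limited). The gripper opens to 85 mm and grips with 20 to 120 N. Pads are 22 mm wide; open, the fingers measure 114 mm over their backs; the gripper's body (76 mm by 85 mm) begins 54 mm behind the grasp point. The pads swing forward as they close: fully open they stand 13 mm farther back than shut.
Start: joints at [-72.536, 18.312, 89.639, -0, 72.044, -1.146], TCP at [0.183, -0.545, 0.231] pointing down, gripper open.
Joint ranges: [-177.97, 177.97], [-48.28, 115.42], [12.27, 149.76], [-77.06, 257.06], [2.81, 150.46], [-146.56, 146.56]. Speed limits (degrees/s): [147.25, 147.25, 180, 180, 180, 180].

INTERFACE

Orientations are given as [roll, pitch, yaw] about the fixed x, y, z axes, in that order (R = Rz(yaw) Ry(pitch) Rx(roll)).
In Python, from rig import robot gives the robot as it stands.
- The arm moves only by the shell command python3 -m jog 'ROWS' [FORCE]. ROWS is a JSON object of lists of equal length, an entry for each row: "offset": the shift along the tool's x, y, z in units of 30 mm (1.0 is 30 mm), a list of three; "twist": the turn, a rotation vector about the tool's x, y, z in units of 8 degrees (1.0 is 8 degrees), a list of three; "hand": the opening, from 0 (shut) to 1 (fully open). A call has 1 to 20 rows; each row is the pose to reach, as a shift and turn from the pose commanded when the call began, along the tool's axes at that moment; what a row does not reach only later rows make up. A row lasts 1/10 s, in which the tool goes at most 50 mm and 8.59 degrees, less where a joint would pass 70% of its speed; a pose out of reach is approached as far as the arm can. A call with a gripper value outside its range is refused whole. The fingers move at their own pace and stop on an object; FORCE is the grip in N (left out, the last holds). Time passes only in rows, so rows that repeat a pose let the fingers close. It gives the time, the measured TCP pose, the force, the opening and the grip force at its end, in the units of the state.
- robot.sense(): the state, without advancing time (a new reading comes with each control period).
- robot.snapshot(name): name is "side" or "top"; returns the picture (420x560x3 uint8, red, green, blue); there is no depth.
- robot.get_calibration(name): a dict with "mtx" (3x3 intrinsics, pixels), "k1" (the pictures are not rectified: a ray, as slopes to the right and down, at radius r is drawn at 1 + k1 r^2 times it, then the intrinsics apply), "T" (4x4, takes a point from camera to world coordinates). Camera axes: x right, y up, looking along -z (the intrinsics and any distortion apply to the point x, -y, -z); pixel columns grow to the right and rows downward; lengths in m; the calibration is good to about 2 mm. A picture is of the moment at which its call begins. get_calibration takes no time and is no camera call.
- robot.hand_in(): hands the job in; it is judged then, once.
The state is a dict: "time_s": time; "joint_pos": joint angles; "joint_velocities": joint speeds; "tau": joint torques, N m; "position": TCP position; "eef_rot": TCP orientation; "force": force on the tool from outside, world axes, zero at the start; "ft_torque": the same for the moment, N m; "gripper_width": finger opening in m; "grip_force": force on a finger pad.
Only numpy, scipy, OpenCV 4.12 (cv2) and the standard library are available. Lean on these libraries where they do the work, as an engineer would, in place of code of your own. Each camera call takes 0.05 s, during which the arm holds its last target. There are 200 camera calls.

## Working session

There is one attempt and no reset: what is moved stays moved. The work goes in short steps, Python scripts to look and compute and a shell command to move; the robot and the scene stay as the last step left them, time stands still between calls to the robot, and variables do not carry over. Pictures are saved under pics/ and viewed, at most 14 in all, crops included, and the job is handed in when it is done.

```bash
mkdir -p pics; ls; python3 - <<'E'
from rig import robot
import cv2
for n in("top","side"):
    cv2.imwrite(f"pics/{n}0.png",robot.snapshot(n)[:,:,::-1]); c=robot.get_calibration(n); print(n,c)
s=robot.sense(); print({k:s[k] for k in("time_s","position","eef_rot","gripper_width")},robot.grip_point_offset)
E
```

```text
pics
top {'mtx': array([[483.84359895,   0.        , 282.99743908],
       [  0.        , 483.84359895, 207.20168103],
       [  0.        ,   0.        ,   1.        ]]), 'k1': -0.07600468433783267, 'T': array([[-2.39546324e-02,  9.83021165e-01, -1.81921866e-01,
         4.09850242e-01],
       [-9.99669636e-01, -2.18578247e-02,  1.35223676e-02,
         4.08942182e-04],
       [ 9.31635728e-03,  1.82185689e-01,  9.83220006e-01,
         1.13414968e+00],
       [ 0.00000000e+00,  0.00000000e+00,  0.00000000e+00,
         1.00000000e+00]])}
side {'mtx': array([[426.04975199,   0.        , 281.86474433],
       [  0.        , 426.04975199, 205.57521915],
       [  0.        ,   0.        ,   1.        ]]), 'k1': -0.045095089944390376, 'T': array([[-0.97834103,  0.14328314, -0.14939468,  0.45326398],
       [-0.20655622, -0.62853665,  0.74985079,  0.72084958],
       [ 0.01354095,  0.76446819,  0.64451922,  0.6799957 ],
       [ 0.        ,  0.        ,  0.        ,  1.        ]])}
{'time_s': 0.1, 'position': array([ 0.18333231, -0.54454595,  0.23056729]), 'eef_rot': array([-1.79909869e+02,  4.39939911e-04,  1.86074461e+01]), 'gripper_width': 0.08539484607167588} 0.0187
```

View pics/top0.png

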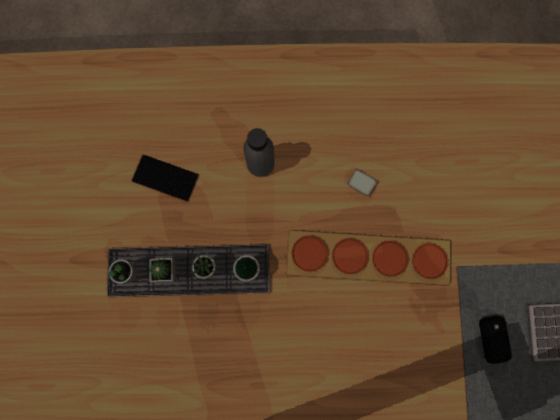

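View pics/side0.png

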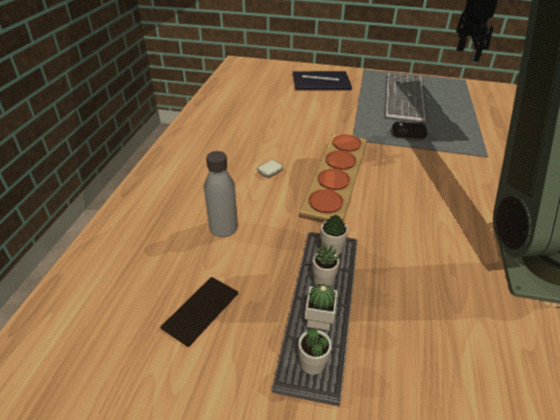

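The top view shows the rack on the left (+y), with the pots at about (121,271), (161,270), (204,266) and (246,267). The saucers are at about (310,253), (350,256), (390,258) and (430,260). The bottle is at (259,155) and the case at (363,183). I'll enlarge both rows.

```bash
python3 - <<'E'
import cv2,numpy as np
im=cv2.imread("pics/top0.png")
f=lambda x,y:cv2.resize(np.clip(im[y:y+72,x:x+180].astype(float)*1.8,0,255).astype('uint8'),None,fx=4.4,fy=4.15 and 4.4,interpolation=cv2.INTER_CUBIC)[:298]
a,b=f(100,236),f(280,222)
for p in(a,b):
    for i in range(0,180,10): cv2.line(p,(int(i*4.4),0),(int(i*4.4),8 if i%20 else 16),(255,255,0),1)
    for i in range(0,70,10): cv2.line(p,(0,int(i*4.4)),(8,int(i*4.4)),(255,255,0),1)
cv2.imwrite("pics/crop1.png",np.vstack([a,b]))
E
```

```text
(no output)
```

View pics/crop1.png

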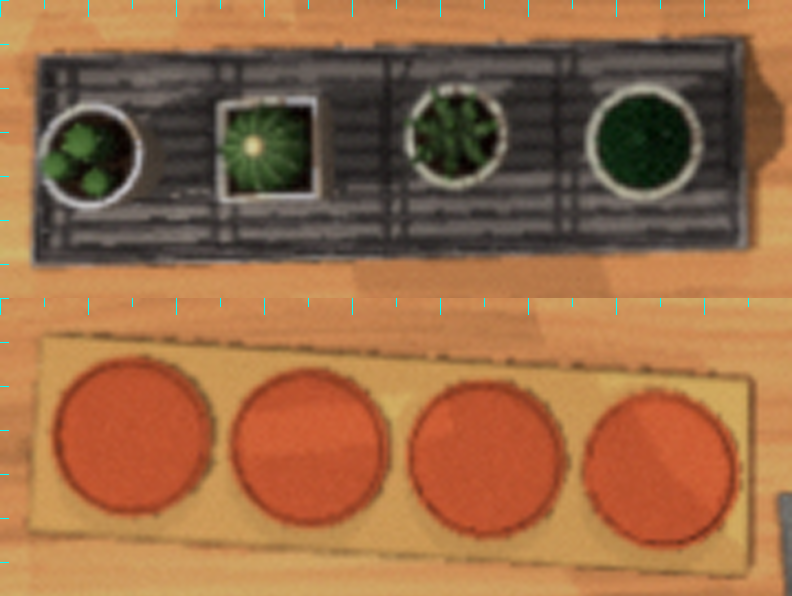

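The crop shows the round rims centred at crop pixels (92,155.5), (456,136) and (644,142), and the square collar at (268,148). The saucers are at (132,436.5), (310,447), (487,459) and (661,469).

Left to right the order is column, ball cactus, aloe, conifer. I'll convert these to world positions.

```bash
cat > h.py <<'E'
from rig import robot
import numpy as np, cv2
def ray(name,px,z):
    c=robot.get_calibration(name); T=c["T"]
    s=cv2.undistortPoints(np.array([[px]],float),c["mtx"],np.array([c["k1"],0,0,0.]))[0,0]
    d=T[:3,:3]@[s[0],-s[1],-1]; o=T[:3,3]
    return (o+d*(z-o[2])/d[2])[:2]
def proj(name,P):
    c=robot.get_calibration(name); T=c["T"]
    q=T[:3,:3].T@(np.array(P)-T[:3,3]); q=np.array([q[0],-q[1],-q[2]])
    return cv2.projectPoints(q[None],np.zeros(3),np.zeros(3),c["mtx"],np.array([c["k1"],0,0,0.]))[0][0,0]
E
python3 - <<'E'
from h import *
for nm,z,x0,y0,L in(("pot",.082,100,236,[(92,155.5),(268,148),(456,136),(644,142)]),("sau",.039,280,222,[(132,436.5-298),(310,447-298),(487,459-298),(661,469-298)])):
    p=np.array([ray("top",((u+.5)/4.4-.5+x0,(v+.5)/4.4-.5+y0),z) for u,v in L])
    print(nm,p.round(4).tolist(),np.linalg.norm(np.diff(p,axis=0),axis=1).round(4))
    for q in p: print(proj("side",[*q,z]).round(1))
for n,e in(("edge",[(219,98),(318,97)]),("left",[(217,99),(217,199)]),("rackbot",[(35,264),(748,247)])):
    a,b=[ray("top",((u+.5)/4.4-.5+100,(v+.5)/4.4-.5+236),.082) for u,v in e]; d=b-a; print(n,np.degrees(np.arctan2(d[1],d[0])).round(1))
im=cv2.imread("pics/side0.png")
a=cv2.resize(im[210:380,270:370],None,fx=3.5,fy=3.5,interpolation=cv2.INTER_CUBIC)
b=cv2.resize(im[130:225,290:380],None,fx=3.5,fy=3.5,interpolation=cv2.INTER_CUBIC)
o=np.zeros((595,665,3),'uint8');o[:,:350]=a;o[:b.shape[0],350:]=b
cv2.imwrite("pics/crop2.png",np.clip(o*1.4,0,255).astype('uint8'))
E
```

```text
pot [[0.4715, 0.3424], [0.4736, 0.2547], [0.4777, 0.1618], [0.4728, 0.0692]] [0.0877 0.0931 0.0927]
[314.8 342.3]
[321.2 298.4]
[325.8 259.4]
[334.  227.3]
sau [[0.5054, -0.0724], [0.4978, -0.1641], [0.4892, -0.2557], [0.4815, -0.3465]] [0.092  0.092  0.0912]
[325.5 198.8]
[333.2 177.1]
[340.2 157.9]
[346.2 141. ]
edge -90.5
left -178.8
rackbot -89.7
```

View pics/crop2.png

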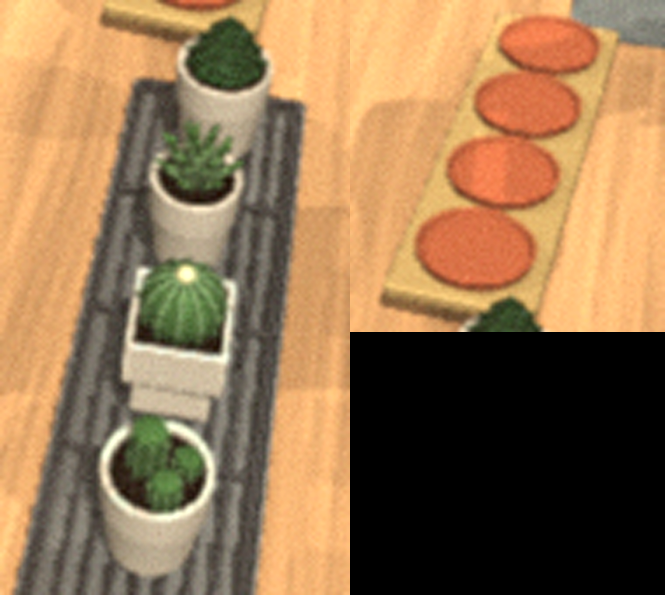

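The side view agrees with the top view to within 2–3 px. All pots are upright, and the order is column, ball cactus, aloe, conifer. I'll close the fingers along x (tool yaw 90) to stay clear of neighbouring pots, and start with the conifer.

```bash
python3 -m jog '{"offset":[[15.68,-16.34,1],[15.68,-16.34,1],[15.68,-16.34,1],[15.68,-16.34,1],[15.68,-16.34,1],[15.68,-16.34,1],[15.68,-16.34,1],[15.68,-16.34,1],[15.68,-16.34,1],[15.68,-16.34,1],[15.68,-16.34,1],[15.68,-16.34,1],[15.68,-16.34,1],[15.68,-16.34,1],[15.68,-16.34,1],[15.68,-16.34,1],[15.68,-16.34,1],[15.68,-16.34,1]],"twist":[[0,0,-8.925],[0,0,-8.925],[0,0,-8.925],[0,0,-8.925],[0,0,-8.925],[0,0,-8.925],[0,0,-8.925],[0,0,-8.925],[0,0,-8.925],[0,0,-8.925],[0,0,-8.925],[0,0,-8.925],[0,0,-8.925],[0,0,-8.925],[0,0,-8.925],[0,0,-8.925],[0,0,-8.925],[0,0,-8.925]],"hand":[1,1,1,1,1,1,1,1,1,1,1,1,1,1,1,1,1,1]}' 40
```

```text
time_s: 1.9
position: [0.4724, 0.0686, 0.2014]
eef_rot: [-180.0, 0.0, 89.9]
force: [0.8, 1.4, 0.1]
gripper_width: 0.0854
grip_force: 0.0
```

```bash
cat > look.py <<'E'
import sys
from h import *
# usage: out, then top-crop centre x,y, side-crop centre x,y
n,tx,ty,sx,sy=sys.argv[1],*map(int,sys.argv[2:6])
p=robot.sense()["position"]; o=[]
for c,x,y in(("top",tx,ty),("side",sx,sy)):
    im=np.clip(robot.snapshot(c)[:,:,::-1]*1.5,0,255).astype("uint8")
    x0,y0=max(0,min(x-50,460)),max(0,min(y-60,300))
    a=cv2.resize(im[y0:y0+120,x0:x0+100],None,fx=4,fy=4,interpolation=cv2.INTER_CUBIC)
    q=(proj(c,p)-[x0,y0]+.5)*4
    cv2.drawMarker(a,tuple(int(v) for v in q),(255,0,255),cv2.MARKER_CROSS,14,1); o.append(a); print(c,"tcp",proj(c,p).round(1),"crop origin",x0,y0)
cv2.imwrite(f"pics/{n}.png",np.hstack(o))
E
python3 look.py a 248 250 335 200
```

```text
top tcp [242.2 264.5] crop origin 198 190
side tcp [340.1 180.7] crop origin 285 140
```

View pics/a.png

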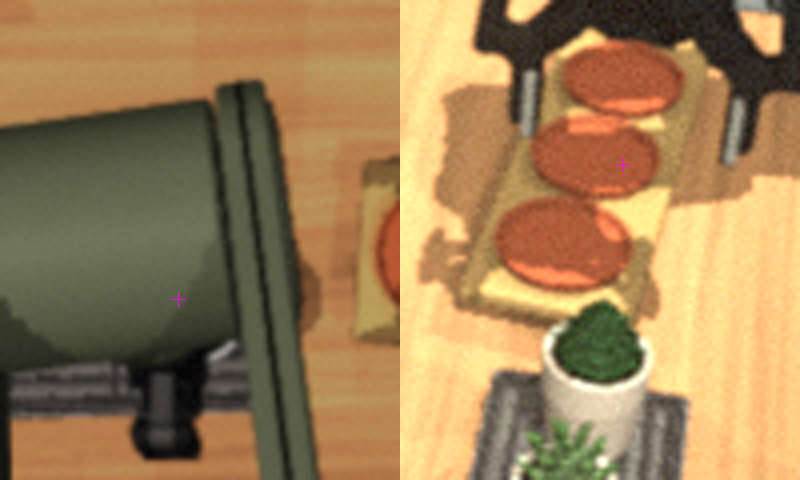

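The side view shows the fingertips straddling x at crop (527,135) and (731,163), roughly as predicted, with the conifer below. Descending to grasp height; I'll check it there before closing.

```bash
python3 -m jog '{"offset":[[0,0,1],[0,0,2],[0,0,3],[0,0,3.7],[0,0,4.3],[0,0,4.7],[0,0,5],[0,0,5.05],[0,0,5.05]],"twist":[[0,0,0],[0,0,0],[0,0,0],[0,0,0],[0,0,0],[0,0,0],[0,0,0],[0,0,0],[0,0,0]],"hand":[1,1,1,1,1,1,1,1,1]}'; python3 look.py b 248 250 335 220
```

```text
time_s: 2.9
position: [0.473, 0.0695, 0.05]
eef_rot: [180.0, 0.0, 90.0]
force: [0.0, -0.1, 0.2]
gripper_width: 0.0854
grip_force: 0.0
top tcp [246.8 268.6] crop origin 198 190
side tcp [332.5 238.5] crop origin 285 160
```

View pics/b.png

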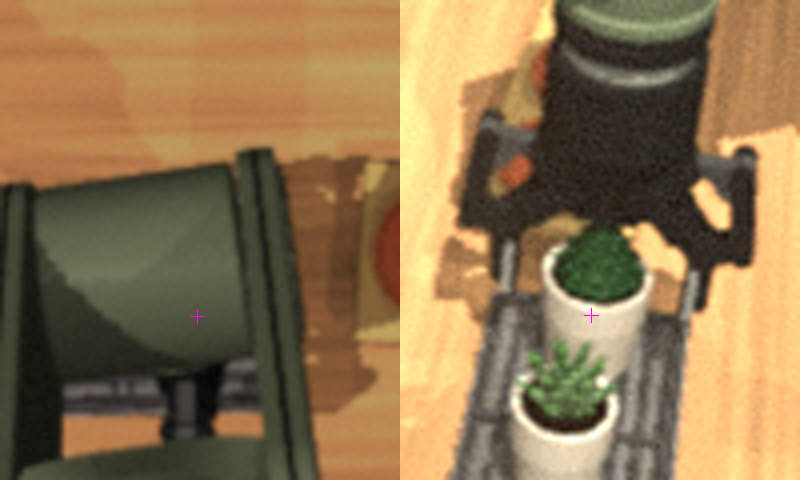

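The pot rim at crop (597,275) is centred between the fingers, whose inner edges are at x = 515 and 683. Closing, then lifting.

```bash
python3 -m jog '{"offset":[[0,0,0],[0,0,0],[0,0,0],[0,0,0],[0,0,0],[0,0,0],[0,0,0],[0,0,0],[0,0,0],[0,0,0]],"twist":[[0,0,0],[0,0,0],[0,0,0],[0,0,0],[0,0,0],[0,0,0],[0,0,0],[0,0,0],[0,0,0],[0,0,0]],"hand":[0.55,0.45,0.4,0.4,0.4,0.4,0.4,0.4,0.4,0.4]}' 40
```

```text
time_s: 4.0
position: [0.4734, 0.0698, 0.0506]
eef_rot: [179.9, -0.0, 90.0]
force: [-0.5, -0.1, 6.1]
gripper_width: 0.0548
grip_force: 42.0
```

```bash
python3 -m jog '{"offset":[[0,0,-0.4],[0,0,-1.2],[0,0,-2.2],[0,0,-3.2],[0,0,-4],[-0.4,0,-4.4],[-1.2,0,-4.5],[-2.4,0,-4.5],[-3.8,0.1,-4.5],[-5.2,0.1,-4.5],[-6.6,0.1,-4.5],[-8,0.15,-4.5],[-9.4,0.2,-4.5],[-10.8,0.25,-4.5],[-12,0.25,-4.5],[-13,0.29,-4.5],[-13.6,0.29,-4.5],[-13.86,0.29,-4.5],[-13.86,0.29,-4.5],[-13.86,0.29,-4.5]],"twist":[[0,0,0],[0,0,0],[0,0,0],[0,0,0],[0,0,0],[0,0,0],[0,0,0],[0,0,0],[0,0,0],[0,0,0],[0,0,0],[0,0,0],[0,0,0],[0,0,0],[0,0,0],[0,0,0],[0,0,0],[0,0,0],[0,0,0],[0,0,0]],"hand":[0.4,0.4,0.4,0.4,0.4,0.4,0.4,0.4,0.4,0.4,0.4,0.4,0.4,0.4,0.4,0.4,0.4,0.4,0.4,0.4]}'
```

```text
time_s: 6.0
position: [0.4814, -0.3448, 0.1845]
eef_rot: [-180.0, -0.1, 90.0]
force: [0.2, 0.5, -3.1]
gripper_width: 0.0549
grip_force: 43.5
```

```bash
python3 -m jog '{"offset":[[0,0,0.4],[0,0,1.1],[0,0,1.9],[0,0,2.6],[0,0,3.2],[0,0,3.6],[0,0,3.85],[0,0,3.95],[0,0,4],[0,0,4.03],[0,0,4.06],[0,0,4.09],[0,0,4.12],[0,0,4.12]],"twist":[[0,0,0],[0,0,0],[0,0,0],[0,0,0],[0,0,0],[0,0,0],[0,0,0],[0,0,0],[0,0,0],[0,0,0],[0,0,0],[0,0,0],[0,0,0],[0,0,0]],"hand":[0.4,0.4,0.4,0.4,0.4,0.4,0.4,0.4,0.4,0.4,0.4,0.4,0.4,0.4]}'; python3 look.py c 430 250 346 140
```

```text
time_s: 7.4
position: [0.482, -0.3464, 0.0627]
eef_rot: [179.9, 0.1, 90.0]
force: [-1.6, 0.9, 4.3]
gripper_width: 0.0547
grip_force: 44.1
top tcp [433.  259.5] crop origin 380 190
side tcp [346.9 133.8] crop origin 296 80
```

View pics/c.png

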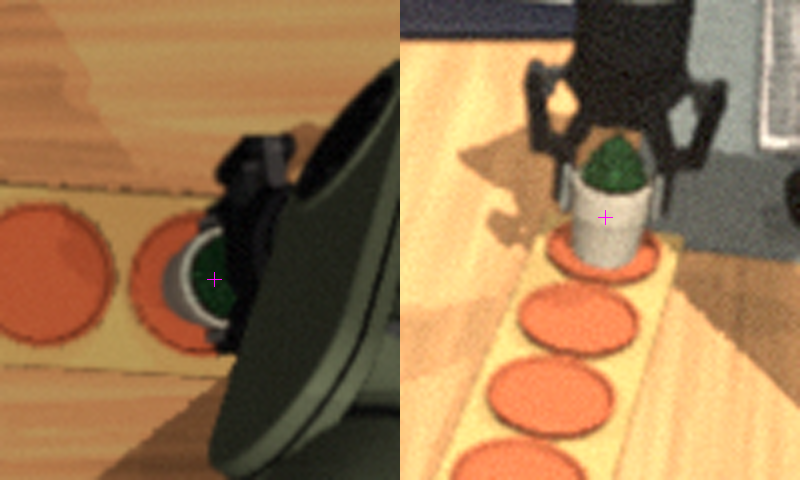

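The conifer is seated in the right-hand saucer, seen at side crop (605,240), and contact is felt (force changed by +7 N). Releasing, then moving over the aloe.

```bash
python3 -m jog '{"offset":[[0,0,0],[0,0,0],[0,0,0],[0,0,0],[0,0,0],[0,0,-0.3],[0,0,-1],[0,0,-2],[0,0,-3.2],[0,0,-4.2],[0,0,-4.62],[0,0,-4.62]],"twist":[[0,0,0],[0,0,0],[0,0,0],[0,0,0],[0,0,0],[0,0,0],[0,0,0],[0,0,0],[0,0,0],[0,0,0],[0,0,0],[0,0,0]],"hand":[0.7,0.8,1,1,1,1,1,1,1,1,1,1]}' && python3 -m jog '{"offset":[[1.5,0,0],[3.1,0,0],[4.7,0,0],[6.3,0,0],[7.9,0,0],[9.5,-0.1,0],[11.1,-0.1,0],[12.7,-0.1,0],[14.3,-0.13,0],[15.6,-0.13,0],[16.5,-0.13,0],[16.94,-0.13,0],[16.94,-0.13,0],[16.94,-0.13,0],[16.94,-0.13,0]],"twist":[[0,0,0],[0,0,0],[0,0,0],[0,0,0],[0,0,0],[0,0,0],[0,0,0],[0,0,0],[0,0,0],[0,0,0],[0,0,0],[0,0,0],[0,0,0],[0,0,0],[0,0,0]],"hand":[1,1,1,1,1,1,1,1,1,1,1,1,1,1,1]}'; python3 look.py d 430 250 340 250
```

```text
time_s: 8.7
position: [0.4824, -0.3466, 0.202]
eef_rot: [179.8, 0.2, 90.0]
force: [-1.2, -0.3, 0.6]
gripper_width: 0.0856
grip_force: 0.0
time_s: 10.2
position: [0.4776, 0.1608, 0.1994]
eef_rot: [-180.0, 0.0, 89.9]
force: [-0.1, 0.2, 1.1]
gripper_width: 0.0855
grip_force: 0.0
top tcp [194.5 262.8] crop origin 380 190
side tcp [331.5 212.5] crop origin 290 190
```

View pics/d.png

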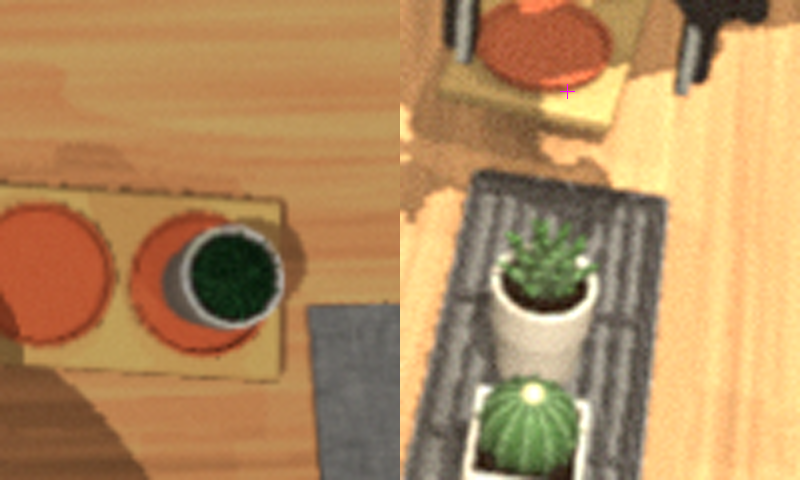

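The conifer stands upright in the fourth saucer, rim centre at top crop (233,277). I'll check its offset and grasp the aloe.

```bash
python3 -c "
from h import *
print(ray('top',(380+233.5/4-.5,190+277.5/4-.5),.094))"
python3 -m jog '{"offset":[[0,0,1],[0,0,2],[0,0,3],[0,0,3.7],[0,0,4.3],[0,0,4.7],[0,0,4.95],[0,0,5],[0,0,5],[0,0,5],[0,0,5],[0,0,5],[0,0,5],[0,0,5],[0,0,5],[0,0,5],[0,0,5]],"twist":[[0,0,0],[0,0,0],[0,0,0],[0,0,0],[0,0,0],[0,0,0],[0,0,0],[0,0,0],[0,0,0],[0,0,0],[0,0,0],[0,0,0],[0,0,0],[0,0,0],[0,0,0],[0,0,0],[0,0,0]],"hand":[1,1,1,1,1,1,1,1,1,0.6,0.4,0.35,0.35,0.35,0.35,0.35,0.35]}' 40
```

```text
[ 0.48087106 -0.34706016]
time_s: 12.0
position: [0.4781, 0.1623, 0.0506]
eef_rot: [179.9, -0.0, 90.0]
force: [-0.5, -0.3, 5.9]
gripper_width: 0.0489
grip_force: 41.2
```

The conifer is within 1 mm of its saucer's centre. Aloe goes to saucer position 3.

```bash
python3 -m jog '{"offset":[[0,0,-0.4],[0,0,-1.2],[0,0,-2.2],[0,0,-3.2],[0,0,-4],[-0.4,0,-4.4],[-1.2,0,-4.5],[-2.4,0,-4.5],[-3.8,0.1,-4.5],[-5.2,0.1,-4.5],[-6.6,0.2,-4.5],[-8,0.2,-4.5],[-9.4,0.3,-4.5],[-10.8,0.3,-4.5],[-12,0.38,-4.5],[-13,0.38,-4.5],[-13.6,0.38,-4.5],[-13.92,0.38,-4.5],[-13.92,0.38,-4.5],[-13.92,0.38,-4.5]],"twist":[[0,0,0],[0,0,0],[0,0,0],[0,0,0],[0,0,0],[0,0,0],[0,0,0],[0,0,0],[0,0,0],[0,0,0],[0,0,0],[0,0,0],[0,0,0],[0,0,0],[0,0,0],[0,0,0],[0,0,0],[0,0,0],[0,0,0],[0,0,0]],"hand":[0.35,0.35,0.35,0.35,0.35,0.35,0.35,0.35,0.35,0.35,0.35,0.35,0.35,0.35,0.35,0.35,0.35,0.35,0.35,0.35]}' && python3 -m jog '{"offset":[[0,0,0.4],[0,0,1.1],[0,0,1.9],[0,0,2.6],[0,0,3.2],[0,0,3.6],[0,0,3.85],[0,0,3.95],[0,0,4],[0,0,4.03],[0,0,4.06],[0,0,4.09],[0,0,4.12],[0,0,4.12]],"twist":[[0,0,0],[0,0,0],[0,0,0],[0,0,0],[0,0,0],[0,0,0],[0,0,0],[0,0,0],[0,0,0],[0,0,0],[0,0,0],[0,0,0],[0,0,0],[0,0,0]],"hand":[0.35,0.35,0.35,0.35,0.35,0.35,0.35,0.35,0.35,0.35,0.35,0.35,0.35,0.35]}'
```

```text
time_s: 14.0
position: [0.4889, -0.2545, 0.1846]
eef_rot: [-180.0, -0.1, 90.0]
force: [-0.6, 0.6, -1.0]
gripper_width: 0.0489
grip_force: 41.9
time_s: 15.4
position: [0.4895, -0.2558, 0.0626]
eef_rot: [179.9, 0.0, 90.0]
force: [-1.3, 1.1, 6.6]
gripper_width: 0.0486
grip_force: 42.6
```

```bash
python3 -m jog '{"offset":[[0,0,0],[0,0,0],[0,0,0],[0,0,0],[0,0,0],[0,0,-0.3],[0,0,-1],[0,0,-2],[0,0,-3.2],[0,0,-4.2],[0,0,-4.62],[0,0,-4.62]],"twist":[[0,0,0],[0,0,0],[0,0,0],[0,0,0],[0,0,0],[0,0,0],[0,0,0],[0,0,0],[0,0,0],[0,0,0],[0,0,0],[0,0,0]],"hand":[0.7,0.8,1,1,1,1,1,1,1,1,1,1]}' && python3 -m jog '{"offset":[[1.5,0,0],[3.1,0,0],[4.7,-0.1,0],[6.3,-0.2,0],[7.9,-0.2,0],[9.5,-0.3,0],[11.1,-0.3,0],[12.7,-0.4,0],[14.3,-0.4,0],[15.6,-0.52,0],[16.5,-0.52,0],[17.01,-0.52,0],[17.01,-0.52,0],[17.01,-0.52,0],[17.01,-0.52,0]],"twist":[[0,0,0],[0,0,0],[0,0,0],[0,0,0],[0,0,0],[0,0,0],[0,0,0],[0,0,0],[0,0,0],[0,0,0],[0,0,0],[0,0,0],[0,0,0],[0,0,0],[0,0,0]],"hand":[1,1,1,1,1,1,1,1,1,1,1,1,1,1,1]}'
python3 -m jog '{"offset":[[0,0,1],[0,0,2],[0,0,3],[0,0,3.7],[0,0,4.3],[0,0,4.7],[0,0,4.95],[0,0,5],[0,0,5]],"twist":[[0,0,0],[0,0,0],[0,0,0],[0,0,0],[0,0,0],[0,0,0],[0,0,0],[0,0,0],[0,0,0]],"hand":[1,1,1,1,1,1,1,1,1]}'; python3 look.py e 400 250 325 300
```

```text
time_s: 16.6
position: [0.49, -0.2559, 0.2018]
eef_rot: [179.8, 0.1, 90.0]
force: [0.2, -0.2, -0.5]
gripper_width: 0.0853
grip_force: 0.0
time_s: 18.1
position: [0.4734, 0.2533, 0.1994]
eef_rot: [-180.0, 0.1, 89.9]
force: [0.3, 0.1, -0.2]
gripper_width: 0.0854
grip_force: 0.0
time_s: 19.0
position: [0.4739, 0.2548, 0.0502]
eef_rot: [180.0, -0.0, 90.0]
force: [-0.6, 0.5, 0.1]
gripper_width: 0.0856
grip_force: 0.0
top tcp [163.9 269.9] crop origin 350 190
side tcp [319.7 309.5] crop origin 275 240
```

View pics/e.png

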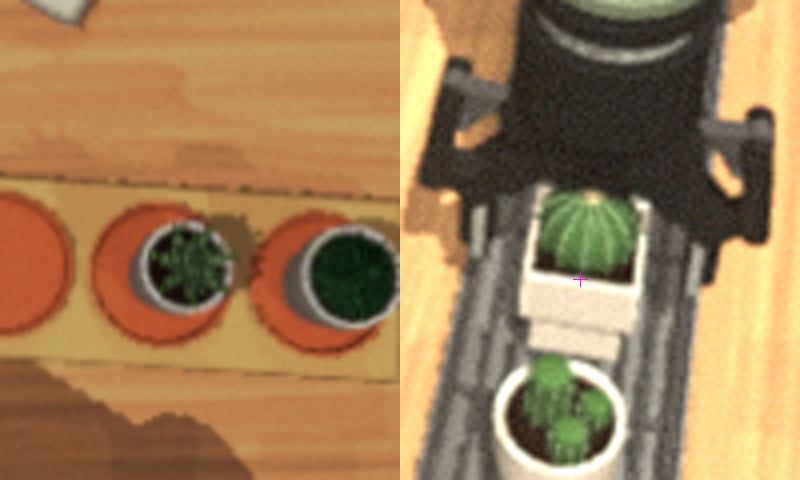

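The aloe is upright in saucer 3, and the square pot sits between the fingers. Closing and carrying it to saucer position 2.

```bash
python3 -m jog '{"offset":[[0,0,0],[0,0,0],[0,0,0],[0,0,0],[0,0,0],[0,0,0],[0,0,0],[0,0,0]],"twist":[[0,0,0],[0,0,0],[0,0,0],[0,0,0],[0,0,0],[0,0,0],[0,0,0],[0,0,0]],"hand":[0.6,0.4,0.35,0.35,0.35,0.35,0.35,0.35]}' 40 && python3 -m jog '{"offset":[[0,0,-0.4],[0,0,-1.2],[0,0,-2.2],[0,0,-3.2],[0,0,-4],[-0.4,0,-4.4],[-1.2,0,-4.5],[-2.4,0.1,-4.5],[-3.8,0.2,-4.5],[-5.2,0.3,-4.5],[-6.6,0.4,-4.5],[-8,0.5,-4.5],[-9.4,0.6,-4.5],[-10.8,0.7,-4.5],[-12,0.7,-4.5],[-13,0.81,-4.5],[-13.6,0.81,-4.5],[-13.96,0.81,-4.5],[-13.96,0.81,-4.5],[-13.96,0.81,-4.5]],"twist":[[0,0,0],[0,0,0],[0,0,0],[0,0,0],[0,0,0],[0,0,0],[0,0,0],[0,0,0],[0,0,0],[0,0,0],[0,0,0],[0,0,0],[0,0,0],[0,0,0],[0,0,0],[0,0,0],[0,0,0],[0,0,0],[0,0,0],[0,0,0]],"hand":[0.35,0.35,0.35,0.35,0.35,0.35,0.35,0.35,0.35,0.35,0.35,0.35,0.35,0.35,0.35,0.35,0.35,0.35,0.35,0.35]}'
```

```text
time_s: 19.9
position: [0.4738, 0.2551, 0.0504]
eef_rot: [179.9, -0.0, 90.0]
force: [-0.7, -0.5, 5.8]
gripper_width: 0.0495
grip_force: 42.5
time_s: 21.9
position: [0.4972, -0.1634, 0.1845]
eef_rot: [-179.9, -0.0, 90.0]
force: [0.8, -0.5, -1.9]
gripper_width: 0.0494
grip_force: 41.8
```

```bash
python3 -m jog '{"offset":[[0,0,0.4],[0,0,1.1],[0,0,1.9],[0,0,2.6],[0,0,3.2],[0,0,3.6],[0,0,3.85],[0,0,3.95],[0,0,4],[0,0,4.03],[0,0,4.06],[0,0,4.09],[0,0,4.12],[0,0,4.12]],"twist":[[0,0,0],[0,0,0],[0,0,0],[0,0,0],[0,0,0],[0,0,0],[0,0,0],[0,0,0],[0,0,0],[0,0,0],[0,0,0],[0,0,0],[0,0,0],[0,0,0]],"hand":[0.35,0.35,0.35,0.35,0.35,0.35,0.35,0.35,0.35,0.35,0.35,0.35,0.35,0.35]}' && python3 -m jog '{"offset":[[0,0,0],[0,0,0],[0,0,0],[0,0,0],[0,0,0],[0,0,-0.3],[0,0,-1],[0,0,-2],[0,0,-3.2],[0,0,-4.2],[0,0,-4.62],[0,0,-4.62]],"twist":[[0,0,0],[0,0,0],[0,0,0],[0,0,0],[0,0,0],[0,0,0],[0,0,0],[0,0,0],[0,0,0],[0,0,0],[0,0,0],[0,0,0]],"hand":[0.7,0.8,1,1,1,1,1,1,1,1,1,1]}' && python3 -m jog '{"offset":[[1.5,0,0],[3.1,-0.1,0],[4.7,-0.2,0],[6.3,-0.3,0],[7.9,-0.4,0],[9.5,-0.5,0],[11.1,-0.6,0],[12.7,-0.7,0],[14.3,-0.8,0],[15.6,-0.88,0],[16.5,-0.88,0],[16.94,-0.88,0],[16.94,-0.88,0],[16.94,-0.88,0],[16.94,-0.88,0]],"twist":[[0,0,0],[0,0,0],[0,0,0],[0,0,0],[0,0,0],[0,0,0],[0,0,0],[0,0,0],[0,0,0],[0,0,0],[0,0,0],[0,0,0],[0,0,0],[0,0,0],[0,0,0]],"hand":[1,1,1,1,1,1,1,1,1,1,1,1,1,1,1]}'
python3 -m jog '{"offset":[[0,0,1],[0,0,2],[0,0,3],[0,0,3.7],[0,0,4.3],[0,0,4.7],[0,0,4.95],[0,0,5],[0,0,5]],"twist":[[0,0,0],[0,0,0],[0,0,0],[0,0,0],[0,0,0],[0,0,0],[0,0,0],[0,0,0],[0,0,0]],"hand":[1,1,1,1,1,1,1,1,1]}'; python3 look.py f 365 250 315 340
```

```text
time_s: 23.3
position: [0.4981, -0.1641, 0.0624]
eef_rot: [179.9, 0.0, 90.0]
force: [-1.7, 0.8, 5.2]
gripper_width: 0.0495
grip_force: 42.5
time_s: 24.5
position: [0.4987, -0.1643, 0.2017]
eef_rot: [179.8, 0.1, 90.0]
force: [0.1, -0.7, 0.3]
gripper_width: 0.0855
grip_force: 0.0
time_s: 26.0
position: [0.4713, 0.3426, 0.1995]
eef_rot: [-180.0, 0.1, 89.9]
force: [0.6, -0.3, -1.0]
gripper_width: 0.0855
grip_force: 0.0
time_s: 26.9
position: [0.4717, 0.3442, 0.0502]
eef_rot: [180.0, -0.0, 90.0]
force: [-0.4, -0.6, 0.4]
gripper_width: 0.0851
grip_force: 0.0
top tcp [124.3 271.6] crop origin 315 190
side tcp [313.3 353.9] crop origin 265 280
```

View pics/f.png

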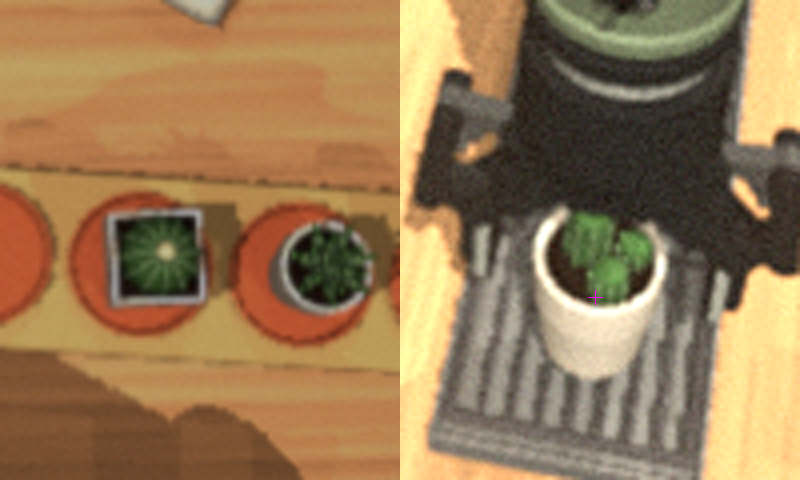

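The ball cactus is upright in saucer 2, and the column cactus is between the fingers at side crop (600,262). Closing and carrying it to saucer position 1.

```bash
python3 -m jog '{"offset":[[0,0,0],[0,0,0],[0,0,0],[0,0,0],[0,0,0],[0,0,0],[0,0,0],[0,0,0]],"twist":[[0,0,0],[0,0,0],[0,0,0],[0,0,0],[0,0,0],[0,0,0],[0,0,0],[0,0,0]],"hand":[0.6,0.4,0.35,0.35,0.35,0.35,0.35,0.35]}' 40 && python3 -m jog '{"offset":[[0,0,-0.4],[0,0,-1.2],[0,0,-2.2],[0,0,-3.2],[0,0,-4],[-0.4,0,-4.4],[-1.2,0.1,-4.5],[-2.4,0.2,-4.5],[-3.8,0.3,-4.5],[-5.2,0.4,-4.5],[-6.6,0.5,-4.5],[-8,0.6,-4.5],[-9.4,0.8,-4.5],[-10.8,0.9,-4.5],[-12,1,-4.5],[-13,1.1,-4.5],[-13.6,1.13,-4.5],[-13.88,1.13,-4.5],[-13.88,1.13,-4.5],[-13.88,1.13,-4.5]],"twist":[[0,0,0],[0,0,0],[0,0,0],[0,0,0],[0,0,0],[0,0,0],[0,0,0],[0,0,0],[0,0,0],[0,0,0],[0,0,0],[0,0,0],[0,0,0],[0,0,0],[0,0,0],[0,0,0],[0,0,0],[0,0,0],[0,0,0],[0,0,0]],"hand":[0.35,0.35,0.35,0.35,0.35,0.35,0.35,0.35,0.35,0.35,0.35,0.35,0.35,0.35,0.35,0.35,0.35,0.35,0.35,0.35]}'
```

```text
time_s: 27.8
position: [0.4716, 0.3445, 0.0505]
eef_rot: [180.0, -0.0, 90.0]
force: [0.2, -0.4, 6.0]
gripper_width: 0.0504
grip_force: 41.6
time_s: 29.8
position: [0.5047, -0.0716, 0.1845]
eef_rot: [-179.9, -0.0, 90.0]
force: [0.3, -0.2, -1.6]
gripper_width: 0.0505
grip_force: 42.2
```

```bash
python3 -m jog '{"offset":[[0,0,0.4],[0,0,1.1],[0,0,1.9],[0,0,2.6],[0,0,3.2],[0,0,3.6],[0,0,3.85],[0,0,3.95],[0,0,4],[0,0,4.03],[0,0,4.06],[0,0,4.09],[0,0,4.12],[0,0,4.12]],"twist":[[0,0,0],[0,0,0],[0,0,0],[0,0,0],[0,0,0],[0,0,0],[0,0,0],[0,0,0],[0,0,0],[0,0,0],[0,0,0],[0,0,0],[0,0,0],[0,0,0]],"hand":[0.35,0.35,0.35,0.35,0.35,0.35,0.35,0.35,0.35,0.35,0.35,0.35,0.35,0.35]}'
```

```text
time_s: 31.2
position: [0.5057, -0.0723, 0.0625]
eef_rot: [179.9, 0.0, 90.0]
force: [-0.4, 0.9, 6.9]
gripper_width: 0.0504
grip_force: 42.9
```

Releasing, rising, and moving away toward the rack side.

```bash
python3 -m jog '{"offset":[[0,0,0],[0,0,0],[0,0,0],[0,0,0],[0,0,0],[0,0,-0.3],[0,0,-1],[0,0,-2],[0,0,-3.2],[0,0,-4.2],[0,0,-4.62],[0,0,-4.62]],"twist":[[0,0,0],[0,0,0],[0,0,0],[0,0,0],[0,0,0],[0,0,0],[0,0,0],[0,0,0],[0,0,0],[0,0,0],[0,0,0],[0,0,0]],"hand":[0.7,0.8,1,1,1,1,1,1,1,1,1,1]}' && python3 -m jog '{"offset":[[1.5,0,0],[3,-0.1,0],[4.5,-0.2,0],[6,-0.3,0],[7.5,-0.4,0],[9,-0.5,0],[10,-0.6,0],[10.5,-0.7,0],[10.5,-0.7,0],[10.5,-0.7,0]],"twist":[[0,0,0],[0,0,0],[0,0,0],[0,0,0],[0,0,0],[0,0,0],[0,0,0],[0,0,0],[0,0,0],[0,0,0]],"hand":[1,1,1,1,1,1,1,1,1,1]}'
python3 - <<'E'
from h import *
t=np.clip(robot.snapshot("top")[:,:,::-1]*1.6,0,255).astype("uint8"); s=robot.snapshot("side")[:,:,::-1]
a=cv2.resize(t[222:290,280:460],None,fx=4.4,fy=4.4,interpolation=cv2.INTER_CUBIC)
b=cv2.resize(s[100:225,190:390],None,fx=2.4,fy=2.4,interpolation=cv2.INTER_CUBIC)
o=np.zeros((a.shape[0]+b.shape[0],a.shape[1],3),'uint8'); o[:a.shape[0]]=a; o[a.shape[0]:,:b.shape[1]]=b
d=cv2.resize(t[120:210,230:400],None,fx=1.8,fy=1.8)[:, :306]; o[a.shape[0]:a.shape[0]+d.shape[0],485:485+d.shape[1]]=d
print(o.shape); cv2.imwrite("pics/g.png",o)
E
```

```text
time_s: 32.4
position: [0.5066, -0.0724, 0.2026]
eef_rot: [179.7, 0.1, 90.0]
force: [-0.7, -0.6, -0.1]
gripper_width: 0.0852
grip_force: 0.0
time_s: 33.4
position: [0.484, 0.2417, 0.1993]
eef_rot: [-179.9, 0.1, 90.0]
force: [-0.2, -0.7, 0.6]
gripper_width: 0.0855
grip_force: 0.0
(599, 792, 3)
```

View pics/g.png

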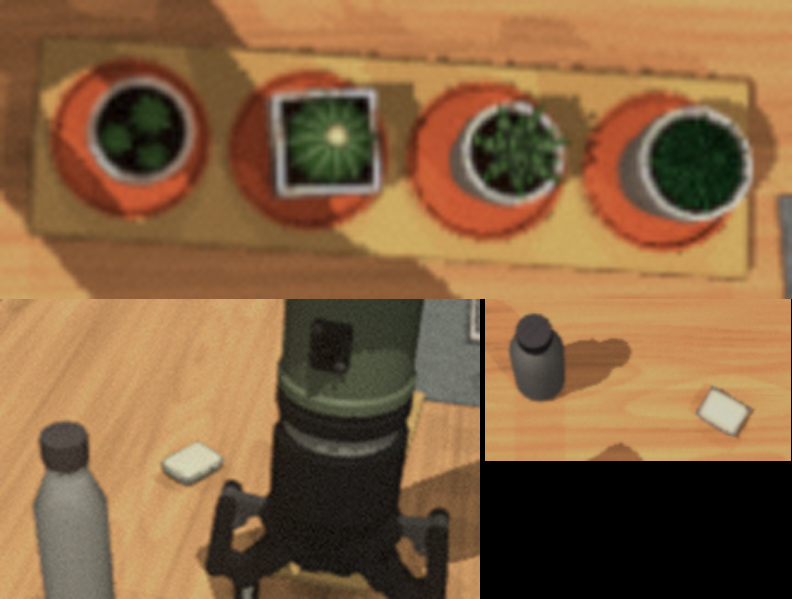

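All four are upright in order, with the bottle and case where they were. The rim centres are at crop (141,130), (326,142), (513,154) and (694,163). I'll check the offsets numerically.

```bash
python3 - <<'E'
from h import *
S=[[0.5054,-0.0724],[0.4978,-0.1641],[0.4892,-0.2557],[0.4815,-0.3465]]
for (u,v),s in zip([(141,130),(326.5,142),(513.5,154),(694,163)],S):
    print(((ray("top",((u+.5)/4.4-.5+280,(v+.5)/4.4-.5+222),.094)-s)*1000).round(1))
E
```

```text
[-0.7 -0.9]
[-1.2  0. ]
[-0.9 -0.5]
[-0.1  0.6]
```

All four are within about 1.5 mm of centre, so I'm handing in.

```bash
python3 -c "
from rig import robot
print(robot.hand_in())"
```

```text
the job is handed in; nothing more can be done
None
```

I handed the job in at about 34 s: all four plants stand upright on the saucers in their original left-to-right order (column cactus, ball cactus, aloe, conifer), each within about 1.5 mm of centre by my camera measurement, with the bottle and earbud case undisturbed; no verdict came back.

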